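Free the sprung guard door of the bend-test box

TASK

Two grey guard boxes stand on the test bench. Open the wider one, the one with the three-roller bend rig inside: press its sprung hook down through the slot in the roof so that the door springs ajar, then swing that door wide open, to about a right angle, and leave it so. Leave the narrower box shut.

Things in the scene. Friction and masses are not known exactly. Their poses are not given: they have to be found in the camera images.
- guard_box: The wider box, grey metal and clear panels, fixed, 140 (x) x 200 (y) x 180 mm high, bend rig inside. Origin: centre of its underside. Its door is its +x face, 12 mm thick (x = 70 to 82), 200 wide, top at z = 180, no handle; upright hinge axis at x = 76, y = -100 mm in this frame, the free edge at y = +100 swings out to +x. Once ajar, closed fingers fit between box and door, to push its inner face.
- guard_tongue (a point): Centre of the upper face of the wider box's hook tongue, a steel plate 44 x 46 mm, 12 mm below the roof top, mid in a roof slot 50 (x) x 56 (y) mm that the door bounds in front. A sprung lever: this point can go down 18 mm (2 N at first, 7 N at the stop); 10 mm or more frees the door; it springs back when let go.
- guard_door (a joint): Opening angle of the wider box's door, rad: 0 shut, held by the hook; 1.75 at its stop. Once freed it springs to about 0.5 by itself within 2 s and stops there, ajar. From there a light push (under 3 N) swings it on, and it stays where it is left (past 1.4 it may creep back to about 1.4).
- small_door_edge (a point): Top corner, mid-thickness, of the free edge of the narrower box's door, which stays shut. That fixed box, 140 x 140 x 180 mm, has the same kind of latch and a stack of brass discs inside. Axes as its box, whose centre lies 76 mm to -x and 70 mm to -y of this point; the point is 180 mm above the bench.

How it is judged:
By the outcome, as a careful person would: the job done as asked, in the order asked, and still so for the second after the job is handed in, with the robot touching nothing.
It also fails if it takes over 38 s, if anything falls off the work surface, if the arm or the gripper's body presses on something with over 40 N, if the wrist force passes 120 N, or if a joint passes its speed limit or range.

ROBOT

A 6-joint arm with a two-finger parallel gripper is mounted at the origin on the work surface. World frame = base frame: x ahead of the robot, y to its left, z up, the work surface at z = 0. Lengths are in m, angles in rad, forces in N, time in s.
With the tool pointing down it reaches from about 0.375 to 0.9 m from the base axis. Payload 3.1 kg.
Tool frame: the origin (TCP) lies midway between the tips of the shut fingers; the grasp point (between the pads) lies 19 mm behind it; z points along the fingers, y is the direction in which the jaws open and shut (so a half turn about z gives the same grasp; the last joint's range is limited). The gripper opens to 85 mm and grips with 20 to 120 N. Pads are 22 mm wide; open, the fingers measure 114 mm over their backs; the gripper's body (76 mm by 85 mm) begins 54 mm behind the grasp point. The pads swing forward as they close: fully open they stand 13 mm farther back than shut.
Start: joints at [1.052, 0.527, 1.433, -0, 1.181, -0.178], TCP at [0.209, 0.589, 0.231] pointing down, gripper open.
Joint ranges: [-3.08, 3.08], [-0.75, 2.2], [0.22, 2.44], [-1.43, 4.57], [0, 2.65], [-2.85, 2.85]. Speed limits (rad/s): [2.79, 2.79, 3.14, 3.14, 3.14, 3.14].

INTERFACE

Orientations are given as a unit quaternion [x, y, z, w].
In Python, from station import manip gives the robot as it stands.
- The arm moves only by the tool play_rows, never from a script. Its argument "increments" is a list of rows, each a list of 3 entries, a list of its own where there are three numbers: the shift along the tool's x, y, z in m, then the turn, a rotation vector about the tool's x, y, z in rad, then the opening, from 0 (shut) to 1 (fully open). A call has 1 to 10 rows; each row is the pose to reach, as a shift and turn from the pose commanded when the call began, along the tool's axes at that moment; what a row does not reach only later rows make up. A row lasts 1/10 s, in which the tool goes at most 50 mm and 8.59 degrees, less where a joint would pass 70% of its speed; a pose out of reach is approached as far as the arm can. A call with a gripper value outside its range is refused whole. The fingers move at their own pace and stop on an object; "force" is the grip in N (left out, the last holds). Time passes only in rows, so rows that repeat a pose let the fingers close. It gives the time, the measured TCP pose, the force and the opening at its end, in the units of the state.
- manip.sense(): the state, without advancing time (a new reading comes with each control period).
- manip.snapshot(name): name is "scene" or "side" or "wrist"; returns (picture, depth): 400x640x3 uint8, red, green, blue; 400x640 float32, m along the optical axis (not along the pixel's ray), 0 where there is no reading.
- manip.camera_model(name): a dict with "camera_matrix" (3x3 intrinsics, pixels), "R" (3x3) and "t" (3): a world point X has camera coordinates R X + t. Camera axes: x right, y down, z forward; pixel columns grow to the right and rows downward; lengths in m; the calibration is good to about 2 mm. The wrist camera is an equidistant fisheye: a pixel r from the principal point sees the ray r / f radians off the axis. A picture is of the moment at which its call begins: read the wrist's pose just before it. camera_model takes no time and is no camera call; for the wrist camera it gives the pose at the moment of the call.
- manip.sign_off(): hands the job in, once; it reports no verdict.
Trained networks look in the newest picture that a camera, given by its name, has taken for a name from the list of things; names that differ only in an ending like _2 or _b are one class to them, and where a whole thing is asked for, a point or a joint stands for the part that bears it (a point fixed in the world has none). Each returns a list of dicts, best first, with "p" (0 to 1); they miss things now and then, are a little off and sometimes report something else, mostly with a low value. They report only what shows in the picture. A call takes as long as a camera call.
- manip.regions_of(camera, thing): "region" (400x640 bool, what is visible of it) and "rect" ([left, top, width, height] in pixels, round what is visible of it).
The state is a dict: "t": time; "q": joint angles; "qd": joint speeds; "tau": joint torques, N m; "tcp_pos": TCP position; "tool_rot": TCP orientation; "force": force on the tool from outside, world axes, zero at the start; "ft_torque": the same for the moment, N m; "finger_gap": opening from 0.0 (shut) to 1.0 (fully open).
Only numpy, scipy, OpenCV 4.12 (cv2) and the standard library are available. Lean on these libraries where they do the work, as an engineer would, in place of code of your own. Each camera call takes 0.05 s, during which the arm holds its last target.

## Working session

There is one attempt and no reset: what is moved stays moved. The work goes in short steps, Python scripts to look and compute and a tool call to move; the robot and the scene stay as the last step left them, time stands still between calls to the robot, and variables do not carry over. Pictures are saved under pics/ and viewed, and the job is handed in when it is done.

Besides the shell and the picture viewer there is one more tool, called as name([rows], argument=value, ...), one row to a line, values as JSON. play_rows: Moves the arm, as the interface text tells. Its arguments: {"type":"object","properties":{"increments":{"type":"array"},"force":{"type":"number"}},"required":["increments"]}

```bash
mkdir -p pics; cat > h.py <<'E'
import numpy as np, cv2
from station import manip
from scipy.spatial.transform import Rotation as R
def snap(c,n):
    p,d=manip.snapshot(c); cv2.imwrite(f'pics/{n}.png',p[:,:,::-1]); np.save(f'pics/{n}.npy',d); return p,d
def world(c,d):
    m=manip.camera_model(c);K=np.array(m['camera_matrix']);Rm=np.array(m['R']);t=np.array(m['t'])
    v,u=np.mgrid[:400,:640]
    X=np.stack([(u-K[0,2])/K[0,0]*d,(v-K[1,2])/K[1,1]*d,d],-1)
    return (X-t)@Rm
def proj(c,P):
    m=manip.camera_model(c);K=np.array(m['camera_matrix'])
    x=np.asarray(P)@np.array(m['R']).T+np.array(m['t']); x=x@K.T; return x[...,:2]/x[...,2:]
E
python3 - <<'E'
from h import *
for c in ('scene','side'):
    p,d=snap(c,c+'0'); W=world(c,d); np.save(f'pics/{c}W.npy',W)
    for th in ('guard_box','guard_door','guard_tongue','small_door_edge'):
        for r in manip.regions_of(c,th)[:3]:
            m=r['region']&(d>0); print(c,th,round(r['p'],2),r['rect'],m.sum(),np.median(W[m],0).round(3))
s=manip.sense();print(s['t'],s['tcp_pos'],s['tool_rot'],s['force'])
E
```

```text
scene guard_box 0.92 [194.2, 88.2, 115.6, 137.3] 9031 [0.417 0.117 0.179]
scene guard_door 0.69 [250.7, 86.4, 59.4, 103.4] 693 [0.49  0.118 0.176]
scene guard_tongue 0.73 [234.7, 102.6, 32.9, 28.9] 409 [0.466 0.187 0.168]
scene small_door_edge 0.57 [361.7, 214.7, 56.4, 65.3] 548 [ 0.492 -0.191  0.176]
side guard_box 0.79 [344.6, 121.1, 126.7, 109.3] 12039 [0.441 0.134 0.178]
side guard_door 0.73 [347.2, 194.1, 123.0, 40.9] 3247 [0.493 0.129 0.117]
side guard_tongue 0.94 [425.2, 168.5, 28.6, 27.8] 555 [0.466 0.186 0.167]
side small_door_edge 0.6 [180.3, 229.1, 99.2, 32.4] 2129 [ 0.494 -0.203  0.123]
0.5 [0.20885876 0.58905453 0.2313023 ] [ 1.69548378e-01  9.85521865e-01 -3.00204323e-06  1.62772842e-05] [-0.2668428  -0.64416266  0.82594689]
```

View pics/scene0.png

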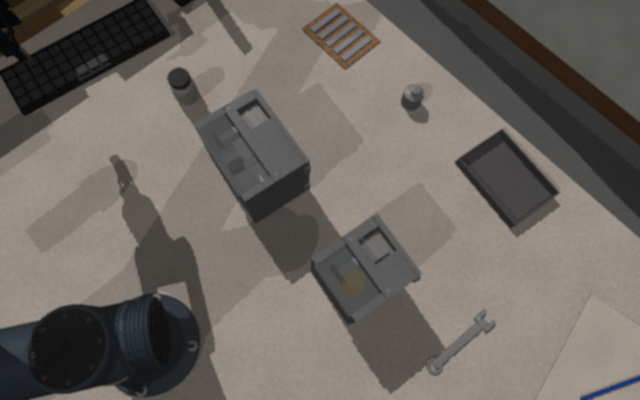

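View pics/side0.png

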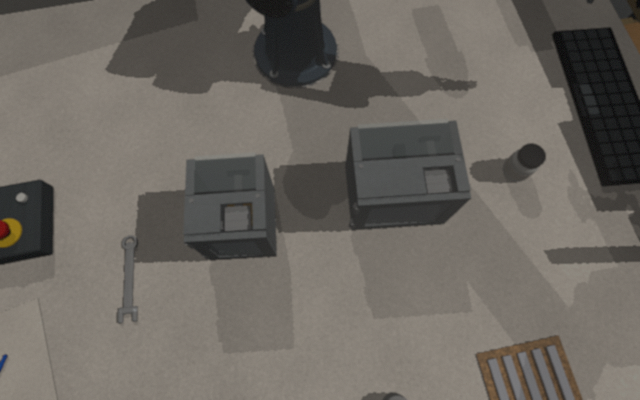

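```bash
python3 - <<'E'
from h import *
for c in ('scene','side'):
    W=np.load(f'pics/{c}W.npy')
    m=(np.abs(W[...,2]-.18)<.006)
    n,l,st,ce=cv2.connectedComponentsWithStats(m.astype('uint8'))
    for i in range(1,n):
        if st[i,4]>150:
            P=W[l==i]; print(c,st[i],P.mean(0).round(3),P.min(0).round(3),P.max(0).round(3),cv2.minAreaRect(P[:,:2].astype('f4')*1000))
E
```

```text
scene [ 193   89  117  113 6364] [0.414 0.135 0.18 ] [0.332 0.034 0.174] [0.51  0.251 0.185] ((420.2522888183594, 143.1411895751953), (202.45449829101562, 158.05592346191406), 82.51229095458984)
scene [ 312  214  110  109 5497] [ 0.412 -0.196  0.18 ] [ 0.335 -0.271  0.174] [ 0.507 -0.114  0.185] ((420.2718505859375, -192.28375244140625), (140.4442138671875, 159.2047119140625), 82.5333480834961)
side [283   0  37  21 154] [0.054 0.016 0.18 ] [ 0.021 -0.026  0.174] [0.063 0.057 0.186] ((48.037193298339844, 19.586139678955078), (21.043956756591797, 90.36453247070312), 22.442981719970703)
side [ 350  119  121   87 7854] [0.417 0.136 0.179] [0.33  0.034 0.174] [0.511 0.251 0.184] ((418.8947448730469, 141.65150451660156), (201.02098083496094, 159.5955810546875), 82.4565658569336)
side [ 183  152   83   90 5667] [ 0.415 -0.196  0.179] [ 0.333 -0.272  0.174] [ 0.507 -0.115  0.184] ((418.9317932128906, -193.98138427734375), (140.6654815673828, 160.03546142578125), 82.50210571289062)
```

The pictures agree with the networks: the wide box is at scene px (250,150) and its tongue at (252,116). Box yaw is -7.5° and its centre is (0.4136, 0.1432). The tongue is at (0.466, 0.1865, 0.168), which is (46, 50) mm in the box frame, so it fits the slot. I'll move above the tongue with the fingers shut and the tool aligned with the box.

play_rows([
  [[-0.037,-0.029,0],[0,0,-0.02],0],
  [[-0.075,-0.058,0],[0,0,-0.05],0],
  [[-0.113,-0.088,0],[0,0,-0.08],0],
  [[-0.151,-0.117,0],[0,0,-0.11],0],
  [[-0.188,-0.147,0],[0,0,-0.14],0],
  [[-0.226,-0.176,0],[0,0,-0.17],0],
  [[-0.264,-0.206,0],[0,0,-0.2],0],
  [[-0.302,-0.235,0],[0,0,-0.21],0],
  [[-0.34,-0.265,0],[0,0,-0.21],0],
  [[-0.3766,-0.2936,0],[0,0,-0.21],0],
], force=40)

```text
t: 1.5
tcp_pos: [0.4667, 0.1846, 0.2317]
tool_rot: [0.066, 0.998, 0.0, 0.0]
force: [1.2, 0.8, 0.4]
finger_gap: -0.001
```

play_rows([
  [[0,0.002,0.03],[0,0,0],0],
  [[0,0.002,0.055],[0,0,0],0],
  [[0,0.002,0.065],[0,0,0],0],
  [[0,0.002,0.07],[0,0,0],0],
  [[0,0.002,0.075],[0,0,0],0],
  [[0,0.002,0.079],[0,0,0],0],
  [[0,0.002,0.079],[0,0,0],0],
  [[0,0.002,0.079],[0,0,0],0],
  [[0,0.002,0.079],[0,0,0],0],
  [[0,0.002,0.079],[0,0,0],0],
])

```text
t: 2.5
tcp_pos: [0.4657, 0.1884, 0.1537]
tool_rot: [0.064, 0.998, -0.001, 0.0]
force: [-2.6, -3.6, 7.5]
finger_gap: 0.003
```

play_rows([
  [[0,0,0],[0,0,0],0],
  [[0,0,0],[0,0,0],0],
  [[0,0,0],[0,0,0],0],
  [[0,0,0],[0,0,0],0],
  [[0,0,0],[0,0,0],0],
  [[0,0,0],[0,0,0],0],
  [[0,0,0],[0,0,0],0],
  [[0,0,0],[0,0,0],0],
  [[0,0,0],[0,0,0],0],
  [[0,0,0],[0,0,0],0],
])

```text
t: 3.5
tcp_pos: [0.4658, 0.1884, 0.1538]
tool_rot: [0.064, 0.998, -0.001, 0.001]
force: [-3.1, -5.2, 6.2]
finger_gap: 0.001
```

```bash
python3 - <<'E'
from h import *
p,d=snap('side','side1'); print(manip.sense()['force'])
snap('scene','scene1')
E
```

```text
[-2.65239559 -3.9838102   8.09044484]
```

View pics/side1.png

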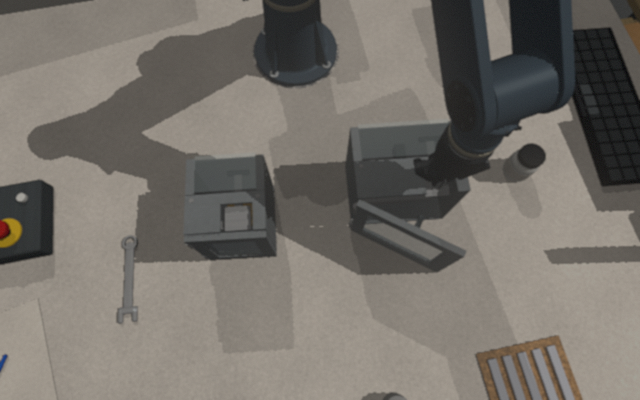

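The door has sprung ajar; its free corner is at side px (463,253). I'll lift out and measure the door.

play_rows([
  [[0,0,-0.02],[0,0,0],0],
  [[0,0,-0.06],[0,0,0],0],
  [[0,0,-0.09],[0,0,0],0],
  [[0,0,-0.09],[0,0,0],0],
])

```text
t: 4.0
tcp_pos: [0.4692, 0.19, 0.2473]
tool_rot: [0.065, 0.998, 0.002, 0.006]
force: [-0.0, 0.7, 0.3]
finger_gap: 0.001
```

```bash
python3 - <<'E'
from h import *
p,d=snap('side','side2'); W=world('side',d)
b=np.array([.4136,.1432]);a=np.radians(-7.5);B=np.array([[np.cos(a),np.sin(a)],[-np.sin(a),np.cos(a)]])
L=(W[...,:2]-b)@B.T
m=(np.abs(W[...,2]-.179)<.005)&(L[...,0]>.088)&(L[...,0]<.3)&(abs(L[...,1])<.15)
P=L[m]; print(len(P),P.min(0),P.max(0),cv2.minAreaRect(P.astype('f4')*1000))
q=P-[.076,-.1]; print('theta',np.median(np.arctan2(q[:,0],q[:,1])),np.hypot(*q.T).max())
s=manip.sense();print(s['t'],s['tcp_pos'],B@(s['tcp_pos'][:2]-b),s['force'])
E
```

```text
641 [ 0.08810031 -0.09416073] [0.18770838 0.07096123] ((123.97520446777344, -5.292350769042969), (188.5731658935547, 34.77204895019531), 58.49983215332031)
theta 0.5716608490382038 0.20010698791007703
4.05 [0.46757018 0.18964364 0.24509842] [0.04744634 0.05309083] [ 0.09850084  0.1385924  -0.40335692]
```

View pics/side2.png

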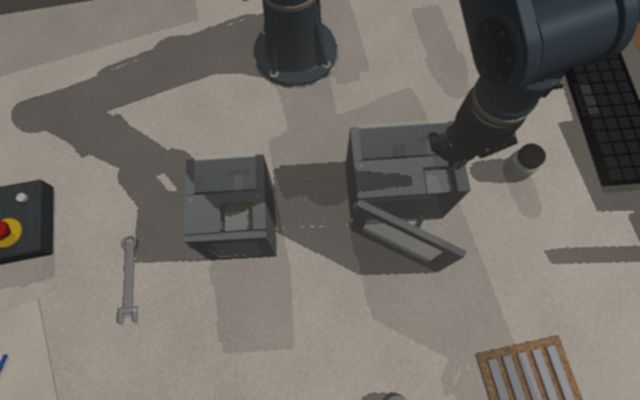

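```bash
python3 - <<'E'
from h import *
d=np.load('pics/side2.npy'); W=world('side',d)
b=np.array([.4136,.1432]);a=np.radians(-7.5);B=np.array([[np.cos(a),np.sin(a)],[-np.sin(a),np.cos(a)]])
L=(W[...,:2]-b)@B.T*1000
for v in range(214,232,3):
    print(v,[(u,*L[v,u].round().astype(int),int(1000*W[v,u,2])) for u in range(408,432,3)])
p=cv2.imread('pics/side2.png')[150:280,330:490]; cv2.imwrite('pics/side2c.png',cv2.resize(p,None,fx=4.5,fy=4.5,interpolation=2))
E
```

```text
214 [(408, np.int64(57), np.int64(26), 3), (411, np.int64(58), np.int64(32), 4), (414, np.int64(59), np.int64(39), 4), (417, np.int64(59), np.int64(45), 3), (420, np.int64(60), np.int64(51), 5), (423, np.int64(60), np.int64(58), 3), (426, np.int64(61), np.int64(64), 6), (429, np.int64(61), np.int64(71), 4)]
217 [(408, np.int64(65), np.int64(25), 4), (411, np.int64(65), np.int64(31), 5), (414, np.int64(66), np.int64(37), 6), (417, np.int64(66), np.int64(45), 3), (420, np.int64(112), np.int64(5), 171), (423, np.int64(113), np.int64(10), 173), (426, np.int64(68), np.int64(63), 6), (429, np.int64(68), np.int64(70), 6)]
220 [(408, np.int64(72), np.int64(23), 6), (411, np.int64(72), np.int64(30), 4), (414, np.int64(72), np.int64(37), 2), (417, np.int64(118), np.int64(-1), 173), (420, np.int64(118), np.int64(4), 173), (423, np.int64(72), np.int64(58), -2), (426, np.int64(73), np.int64(64), 0), (429, np.int64(73), np.int64(71), -1)]
223 [(408, np.int64(123), np.int64(-18), 176), (411, np.int64(77), np.int64(31), -1), (414, np.int64(77), np.int64(37), -2), (417, np.int64(123), np.int64(-2), 172), (420, np.int64(123), np.int64(4), 171), (423, np.int64(79), np.int64(57), -1), (426, np.int64(80), np.int64(62), 2), (429, np.int64(80), np.int64(70), 0)]
226 [(408, np.int64(128), np.int64(-19), 174), (411, np.int64(128), np.int64(-13), 172), (414, np.int64(128), np.int64(-8), 174), (417, np.int64(128), np.int64(-3), 172), (420, np.int64(129), np.int64(3), 171), (423, np.int64(85), np.int64(56), -3), (426, np.int64(86), np.int64(62), -1), (429, np.int64(87), np.int64(68), 0)]
229 [(408, np.int64(133), np.int64(-20), 176), (411, np.int64(133), np.int64(-14), 174), (414, np.int64(134), np.int64(-9), 175), (417, np.int64(134), np.int64(-4), 174), (420, np.int64(135), np.int64(1), 174), (423, np.int64(92), np.int64(54), 0), (426, np.int64(92), np.int64(61), -2), (429, np.int64(94), np.int64(66), 3)]
```

View pics/side2c.png

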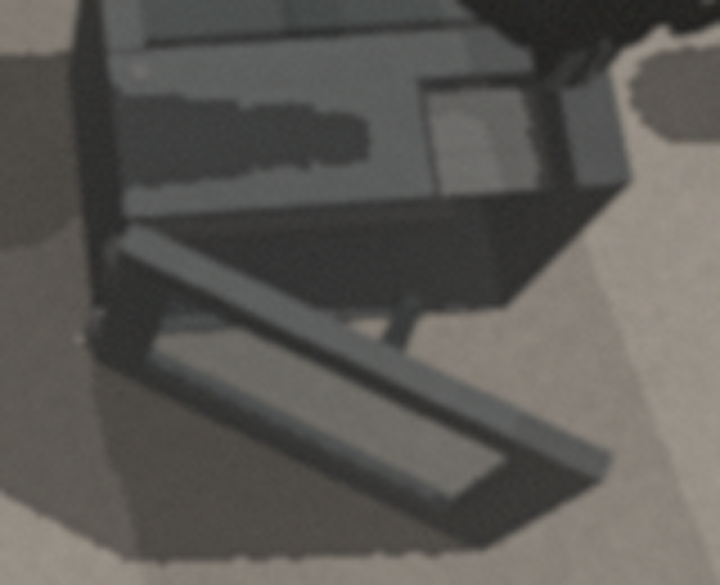

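The door reads about 0.55 rad. There is a striker on its inner face about 111 mm from the hinge, so I'll push about 165 mm from the hinge, well clear of it. First I move over the gap and then go down into it.

play_rows([
  [[-0.03,0.006,0],[0,0,0],0],
  [[-0.065,0.012,0],[0,0,0],0],
  [[-0.065,0.012,0],[0,0,0],0],
  [[-0.065,0.012,0.03],[0,0,0],0],
  [[-0.065,0.012,0.06],[0,0,0],0],
  [[-0.065,0.012,0.09],[0,0,0],0],
  [[-0.065,0.012,0.12],[0,0,0],0],
  [[-0.065,0.012,0.12],[0,0,0],0],
  [[-0.065,0.012,0.12],[0,0,0],0],
])

```text
t: 4.95
tcp_pos: [0.5309, 0.1921, 0.1217]
tool_rot: [0.065, 0.998, -0.0, -0.001]
force: [-0.3, -0.5, 0.1]
finger_gap: 0.002
```

```bash
python3 - <<'E'
from h import *
snap('side','side3')
b=np.array([.4136,.1432]);a=np.radians(-7.5);B=np.array([[np.cos(a),np.sin(a)],[-np.sin(a),np.cos(a)]])
s=manip.sense();c=B@(s['tcp_pos'][:2]-b);print(s['t'],s['tcp_pos'],c,s['force'], R.from_quat(s['tool_rot']).as_matrix().round(3))
for th in np.arange(.55,1.6,.06):
    r=.011*np.cos(th)+.0145*np.sin(th)+.006
    p=np.array([.076,-.1])+.165*np.array([np.sin(th),np.cos(th)])-r*np.array([np.cos(th),-np.sin(th)])
    print(round(th,2),p.round(3),'shift',-(p-c)[0].round(3),(p-c)[1].round(3))
E
```

```text
5.0 [0.53204886 0.19219431 0.12282011] [0.11104047 0.06403583] [ 0.41496931 -0.47943528  0.14230195] [[-0.991  0.13   0.   ]
 [ 0.13   0.991  0.   ]
 [-0.     0.    -1.   ]]
0.55 [0.143 0.053] shift -0.032 -0.011
0.61 [0.151 0.049] shift -0.04 -0.015
0.67 [0.16  0.044] shift -0.049 -0.02
0.73 [0.168 0.039] shift -0.057 -0.025
0.79 [0.176 0.033] shift -0.065 -0.031
0.85 [0.184 0.027] shift -0.073 -0.037
0.91 [0.191 0.02 ] shift -0.08 -0.044
0.97 [0.198 0.013] shift -0.087 -0.051
1.03 [0.205 0.006] shift -0.094 -0.058
1.09 [ 0.211 -0.002] shift -0.1 -0.066
1.15 [ 0.217 -0.011] shift -0.106 -0.075
1.21 [ 0.222 -0.02 ] shift -0.111 -0.084
1.27 [ 0.227 -0.029] shift -0.116 -0.093
1.33 [ 0.231 -0.039] shift -0.12 -0.103
1.39 [ 0.234 -0.048] shift -0.123 -0.112
1.45 [ 0.237 -0.059] shift -0.126 -0.123
1.51 [ 0.239 -0.069] shift -0.128 -0.133
1.57 [ 0.241 -0.079] shift -0.13 -0.143
```

View pics/side3.png

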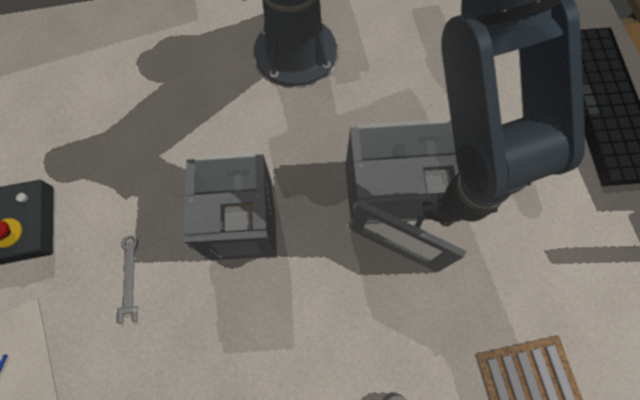

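The fingers stand in the gap near side px (440,215) with no contact. I'll push along the arc at about 0.1 m/s.

play_rows([
  [[-0.012,-0.004,0],[0,0,0],0],
  [[-0.024,-0.008,0],[0,0,0],0],
  [[-0.032,-0.011,0],[0,0,0],0],
  [[-0.04,-0.015,0],[0,0,0],0],
  [[-0.049,-0.02,0],[0,0,0],0],
  [[-0.057,-0.025,0],[0,0,0],0],
  [[-0.065,-0.031,0],[0,0,0],0],
  [[-0.073,-0.037,0],[0,0,0],0],
  [[-0.08,-0.044,0],[0,0,0],0],
  [[-0.087,-0.051,0],[0,0,0],0],
])

```text
t: 6.0
tcp_pos: [0.6119, 0.1293, 0.1222]
tool_rot: [0.065, 0.998, 0.0, -0.0]
force: [-2.3, 0.1, 0.5]
finger_gap: 0.003
```

play_rows([
  [[-0.007,-0.007,0],[0,0,0],0],
  [[-0.013,-0.015,0],[0,0,0],0],
  [[-0.019,-0.024,0],[0,0,0],0],
  [[-0.024,-0.033,0],[0,0,0],0],
  [[-0.029,-0.042,0],[0,0,0],0],
  [[-0.033,-0.052,0],[0,0,0],0],
  [[-0.036,-0.061,0],[0,0,0],0],
  [[-0.039,-0.072,0],[0,0,0],0],
  [[-0.041,-0.081,0],[0,0,0],0],
  [[-0.041,-0.081,0],[0,0,0],0],
])

```text
t: 7.0
tcp_pos: [0.6423, 0.0424, 0.1223]
tool_rot: [0.066, 0.998, -0.001, 0.001]
force: [0.8, 0.1, 0.1]
finger_gap: 0.001
```

```bash
cat > m.py <<'E'
from h import *
import sys
n=sys.argv[1]
b=np.array([.4136,.1432]);a=np.radians(-7.5);B=np.array([[np.cos(a),np.sin(a)],[-np.sin(a),np.cos(a)]])
for c in ('side','scene'):
    p,d=snap(c,c+n); W=world(c,d)
    L=(W[...,:2]-b)@B.T
    q=L-[.076,-.1]; r=np.hypot(q[...,0],q[...,1])
    m=(np.abs(W[...,2]-.178)<.006)&(L[...,0]>.095)&(r<.21)&(L[...,1]>-.2)
    if m.sum()>20: print(c,m.sum(),'theta',np.percentile(np.arctan2(q[m][:,0],q[m][:,1]),[10,50,90]),r[m].max())
s=manip.sense();print(s['t'],s['tcp_pos'],B@(s['tcp_pos'][:2]-b),s['force'])
E
python3 m.py 4
```

```text
side 579 theta [1.62643317 1.67029337 1.73028056] 0.20089223837452747
scene 607 theta [1.45191864 1.62499842 1.70357029] 0.20336893014475932
7.1 [0.64204977 0.04352807 0.12231923] [ 0.23950515 -0.06900055] [-0.53182911  0.35335961  0.48963376]
```

View pics/side4.png

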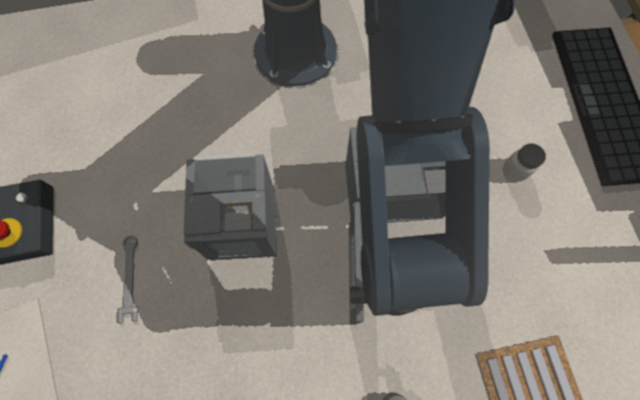

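The door swung slightly past the fingers (about 1.65 rad), and no force shows. I'll back off, lift, and watch where it settles.

play_rows([
  [[0,0.03,0],[0,0,0],0],
  [[0,0.06,0],[0,0,0],0],
  [[0,0.06,-0.04],[0,0,0],0],
  [[0,0.06,-0.08],[0,0,0],0],
  [[0,0.06,-0.12],[0,0,0],0],
  [[0,0.1,-0.13],[0,0,0],0],
  [[0,0.14,-0.13],[0,0,0],0],
  [[0,0.18,-0.13],[0,0,0],0],
  [[0,0.22,-0.13],[0,0,0],0],
  [[0,0.22,-0.13],[0,0,0],0],
])

```text
t: 8.1
tcp_pos: [0.6697, 0.2681, 0.2518]
tool_rot: [0.062, 0.998, 0.001, 0.0]
force: [-0.3, 0.4, -0.2]
finger_gap: 0.001
```

```bash
python3 m.py 5
```

```text
side 867 theta [1.39359638 1.46403949 1.52723708] 0.2018335467942572
scene 574 theta [1.35498095 1.45189904 1.51820265] 0.2015942803495285
8.2 [0.66971736 0.26346784 0.25159085] [0.23822814 0.15266896] [ 0.35826372 -0.24389999 -0.62947286]
```

View pics/side5.png

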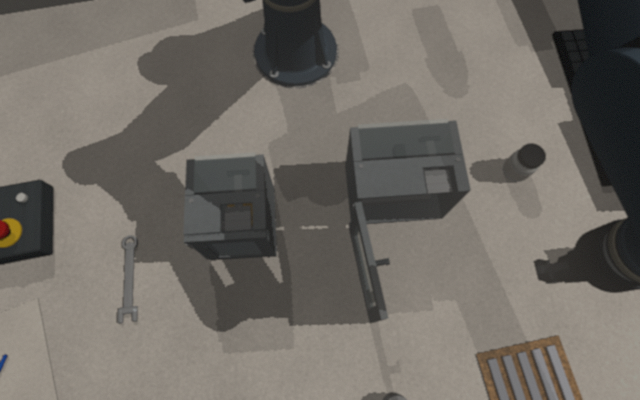

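play_rows([
  [[0,0,0],[0,0,0],0],
  [[0,0,0],[0,0,0],0],
  [[0,0,0],[0,0,0],0],
  [[0,0,0],[0,0,0],0],
  [[0,0,0],[0,0,0],0],
  [[0,0,0],[0,0,0],0],
  [[0,0,0],[0,0,0],0],
  [[0,0,0],[0,0,0],0],
  [[0,0,0],[0,0,0],0],
  [[0,0,0],[0,0,0],0],
])

```text
t: 9.2
tcp_pos: [0.6703, 0.2625, 0.2523]
tool_rot: [0.065, 0.998, -0.0, -0.0]
force: [-0.3, -0.4, 0.0]
finger_gap: -0.0
```

play_rows([
  [[0,0,0],[0,0,0],0],
  [[0,0,0],[0,0,0],0],
  [[0,0,0],[0,0,0],0],
  [[0,0,0],[0,0,0],0],
  [[0,0,0],[0,0,0],0],
  [[0,0,0],[0,0,0],0],
  [[0,0,0],[0,0,0],0],
  [[0,0,0],[0,0,0],0],
  [[0,0,0],[0,0,0],0],
  [[0,0,0],[0,0,0],0],
])

```text
t: 10.2
tcp_pos: [0.6703, 0.2624, 0.2523]
tool_rot: [0.065, 0.998, 0.0, -0.0]
force: [0.7, -0.7, -0.9]
finger_gap: -0.003
```

```bash
python3 m.py 6
```

```text
side 876 theta [1.38812011 1.45795438 1.52412477] 0.20178575805057808
scene 574 theta [1.34509033 1.44504676 1.51005204] 0.20316992649915758
10.3 [0.6703196  0.26241944 0.25231244] [0.23896207 0.15170814] [0.15299647 0.26118856 0.03574739]
```

View pics/side6.png

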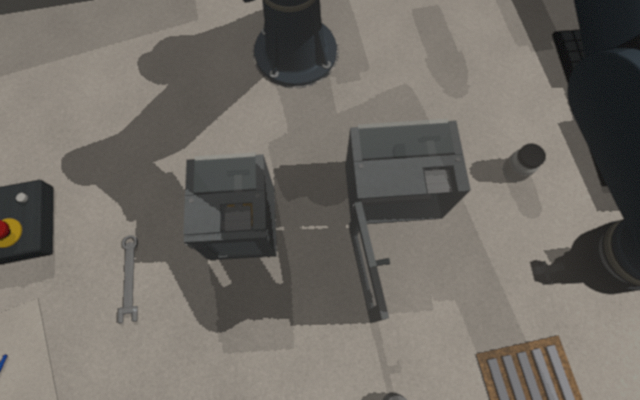

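The door has settled at about 1.42 rad; its tip is at side px (378,320), and it did not move over the last 2 s. The narrow box is shut and the arm is clear, so I'm handing in.

```bash
python3 -c "
from station import manip
print(manip.sign_off())"
```

```text
the job is handed in; nothing more can be done
None
```

The wider box is open and handed in. I pressed its hook down 14 mm with the shut fingers and the door sprang ajar to about 0.55 rad. I then lifted out, put the fingers into the gap and swung the door wide open.

- **Door angle:** the door coasted to about 1.65 rad, then crept back and stopped. Both cameras read about 1.45 rad (83°) over the last 2 s, with the change under 0.01 rad. The readings on the ajar door suggest this may be slightly high, so the true angle may be nearer 1.4 rad. That is a little short of a right angle and fits the rest position of about 1.4 given in the task.
- **Rest of the scene:** the narrower box looks shut and untouched in the last side picture. The arm stands clear and the tool reads about zero force.
- **Limits:** it took about 10 s of the 38 s allowed, and the highest tool force I read was about 9 N.

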